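Knock down the ejector peg and offer up a viola end block

TASK

In the violin workshop, take the brass-headed mallet and knock the sprung steel peg of the gluing stand right down into its raised pad (use the mallet only, never the fingers or a block), then put the mallet back down on the bench, clear of the stand. Then pick up the end block (the longer of the two loose wooden blocks), lift it over the gouge rack without touching it, and offer it up to the pad: hold it upright and still about 1 cm above the pad, centred over it with its long side along the pad's long side, never touching the stand. Finish while still holding it there; leave everything else on the bench where it is.

Things in the scene. Friction and masses are not known exactly. Their poses are not given: they have to be found in the camera images.
- pad (a point): centre of the top face of the gluing stand's raised wooden pad, 45 mm above the bench; the pad is a dark wooden block, a plain rectangle seen from above, 60 mm (its x) by 26 mm (its y), the same as the end block's foot; its z is up. The stand is fixed to the bench: a wooden base 160 (x) by 120 (y) by 18 mm thick, centred under the pad, with a short steel stud (top 36 mm above the bench) 62 mm to each side of the pad's centre along x
- peg (a joint): how far the steel ejector peg has been pushed down, in m: 0 is fully up, 0.022 is fully down against its stop. The peg is a vertical round pin 14 mm thick at the pad's centre; its top is 23 mm above the pad at 0 and 1 mm above it at 0.022. A spring clip grips it: it moves down under about 5 to 7 N and stays wherever it is left
- peg_top (a point): centre of the steel peg's top face (moves down with the peg)
- mallet_head (a point): centre of the mallet's brass head, an upright cylinder 44 mm across and 60 mm high, standing on one flat face (30 mm above that face, which is the striking face; z up). The handle leaves the head horizontally towards the head's -x at this same height, to 136 mm from this point. Whole mallet 0.42 kg, nearly all in the head
- mallet_grip (a point): a point in the middle of the mallet's wooden handle, 47 mm from the head's centre (25 mm from the head's side), 30 mm above the bench as it stands; the handle is 18 mm wide (y) and 22 mm high there, and runs along x
- block_mid (a point): centre of the end block, a pale spruce block 60 mm (x) by 26 mm (y) by 44 mm high (z), standing on its foot, with a small dark hole through its long sides; about 40 g
- block_foot (a point): centre of the end block's underside, 22 mm below its centre
- corner_block: the other loose wooden block, only 30 mm (x) by 26 mm (y) by 34 mm high, to be left alone; origin at the centre of its underside. The two blocks swap places from run to run
- rack: fixed gouge rack between the blocks and the stand, a wooden bar 300 mm (x) by 50 mm (y) by 40 mm high with six turned handles standing in it up to 110 mm above the bench; origin at the centre of its underside
- bowl: steel bowl, 100 mm across, 50 mm high, bystander; origin at the centre of its underside
- bowl_far: a second, like steel bowl, bystander; origin at the centre of its underside
- jar: amber glass jar, 56 mm across, 48 mm high, bystander; origin at the centre of its underside
- brush: glue brush lying on the bench, 170 mm long, bystander
- spool_clamp: spool clamp standing on the bench, 32 mm across, 73 mm high, bystander; origin at the centre of its underside
- plane: small hand plane, 160 mm (y) by 50 mm (x), 65 mm high, bystander; origin at the centre of its sole
There are look-alikes about, which are no part of the job. Of the things that look like the part that bears mallet_head, the smaller one is meant. What is shaped like the part that bears block_mid but purple is not meant.

How it is judged:
By the outcome, as a careful person would: the job done as asked, in the order asked, and still so for the second after the job is handed in, while the arm keeps its last pose, push and grip.
It also fails if it takes over 70 s, if anything falls off the work surface, if the arm or the gripper's body presses on something with over 40 N, if the wrist force passes 120 N, or if a joint passes its speed limit or range.

ROBOT

A 6-joint arm with a two-finger parallel gripper is mounted at the origin on the work surface. World frame = base frame: x ahead of the robot, y to its left, z up, the work surface at z = 0. Lengths are in mm, angles in rad, forces in N, time in s.
With the tool pointing down it reaches from about 400 to 925 mm from the base axis. Payload 3.4 kg.
Tool frame: the origin (TCP) lies midway between the tips of the shut fingers; the grasp point (between the pads) lies 19 mm behind it; z points along the fingers, y is the line along which they close (so a half turn about z gives the same grasp; the last joint's range is limited). The gripper opens to 85 mm and grips with 20 to 120 N. Pads are 22 mm wide; open, the fingers measure 114 mm over their backs; the gripper's body (76 mm by 85 mm) begins 54 mm behind the grasp point. The pads swing forward as they close: fully open they stand 13 mm farther back than shut.
Start: joints at [1.262, 0.307, 1.506, -0, 1.328, -0.073], TCP at [133.796, 559.222, 231.305] pointing down, gripper open.
Joint ranges: [-3.12, 3.12], [-1.05, 2.28], [0.14, 2.33], [-1.42, 4.57], [0.1, 2.73], [-2.68, 2.68]. Speed limits (rad/s): [2.57, 2.57, 3.14, 3.14, 3.14, 3.14].

INTERFACE

Orientations are given as a unit quaternion [x, y, z, w].
In Python, from rig import arm, imaging gives the robot as it stands.
- The arm moves only by the tool send_rows, never from a script. Its argument "increments" is a list that holds one entry, the list of rows, each a list of 5 numbers: the shift along the tool's x, y, z in m, then the turn about the tool's z in rad, then the opening, from 0 (shut) to 1 (fully open). In form: [[[x, y, z, roll, fingers], ...]]. A call has 1 to 10 rows; each row shifts and turns the commanded pose from where the row before left it, along the tool's axes as they then stand; what a row does not reach is not made up. A row lasts 1/8 s, in which the tool goes at most 62.5 mm and 10.7 degrees, less where a joint would pass 70% of its speed; a pose out of reach is approached as far as the arm can. A call is refused whole if a number of a shift passes 0.0625 or a number of a turn 0.188, either way. A call with a gripper value outside its range is refused whole. The fingers move at their own pace and stop on an object; the grip force is fixed at half the most. Time passes only in rows, so rows that do not move let the fingers close. It gives the time, the measured TCP pose, the force, the opening and the grip force at its end, in the units of the state.
- arm.state(): the state, without advancing time (a new reading comes with each control period).
- imaging.capture(name): name is "side" or "top"; returns a dict with "img" (420x560x3 uint8, blue, green, red), "fx", "fy", "cx", "cy" (pixels), "rvec" (rotation vector, rad) and "tvec" (3), from world to camera coordinates, as OpenCV has them. Camera axes: x right, y down, z forward; pixel columns grow to the right and rows downward; lengths in mm; the calibration is good to about 2 mm. A picture is of the moment at which its call begins. There is no depth.
- arm.close_job(): hands the job in; it is judged then, once.
The state is a dict: "clock": time; "qpos": joint angles; "joint_vel": joint speeds; "effort": joint torques, N m; "tool_pos": TCP position; "orientation": TCP orientation; "contact_force": force on the tool from outside, world axes, zero at the start; "torque": the same for the moment, N m; "opening": opening from 0.0 (shut) to 1.0 (fully open); "grasp_force": force on a finger pad.
Only numpy, scipy, OpenCV 4.12 (cv2) and the standard library are available. Lean on these libraries where they do the work, as an engineer would, in place of code of your own. Each camera call takes 0.05 s, during which the arm holds its last target. There are 200 camera calls.

## Working session

There is one attempt and no reset: what is moved stays moved. The work goes in short steps, Python scripts to look and compute and a tool call to move; the robot and the scene stay as the last step left them, time stands still between calls to the robot, and variables do not carry over. Pictures are saved under pics/ and viewed, at most 10 in all, crops included, and the job is handed in when it is done.

Besides the shell and the picture viewer there is one more tool, called after ">>>" by a JSON object that holds its "op" and its "data". send_rows: Moves the arm, as the interface text tells. Its arguments: {"type":"object","properties":{"increments":{"type":"array"}},"required":["increments"]}

```bash
mkdir -p pics; cat > h.py <<'E'
import numpy as np, cv2
from rig import arm, imaging
def cap(n):
    c=imaging.capture(n); c['K']=np.array([[c['fx'],0,c['cx']],[0,c['fy'],c['cy']],[0,0,1]],float)
    c['R']=cv2.Rodrigues(np.array(c['rvec'],float))[0]; c['t']=np.array(c['tvec'],float).ravel(); return c
def ray(c,u,v,z):
    d=c['R'].T@np.linalg.inv(c['K'])@np.array([u,v,1.]); o=-c['R'].T@c['t']
    return (o+d*(z-o[2])/d[2])
def proj(c,p): 
    q=c['K']@(c['R']@np.array(p,float)+c['t']); return q[:2]/q[2]
E
python3 - <<'E'
from h import *
for n in('top','side'):
    c=cap(n); cv2.imwrite(f'pics/{n}0.png',cv2.resize(c['img'],(800,600),interpolation=cv2.INTER_CUBIC)); print(n,-c['R'].T@c['t'],c['R'][2], c['fx'])
    np.save(f'{n}0.npy',c,allow_pickle=True)
print(arm.state())
E
```

```text
top [ 286.13539758   71.86500071 1225.33413645] [ 0.19860506 -0.02304702 -0.97980859] 460.02737990487003
side [481.61775125 746.90566523 709.94995008] [ 0.07336092 -0.73811672 -0.67067271] 396.55392129677426
{'clock': 0.1, 'qpos': array([ 1.26252739e+00,  3.07480109e-01,  1.50752273e+00, -2.27575491e-05,
        1.32841697e+00, -7.35020563e-02]), 'joint_vel': array([ 9.83283384e-04, -6.31794576e-04, -4.22861990e-03, -1.64585569e-03,
       -6.42605888e-05,  5.58652699e-05]), 'effort': array([ 9.14556385e-04, -4.58534217e+01, -2.52608621e+01, -3.10278523e-06,
        5.41857036e-03,  1.66937133e-05]), 'tool_pos': array([133.59812047, 558.62476316, 230.49107414]), 'orientation': array([ 1.17111287e-01,  9.93118378e-01, -8.99080385e-04, -1.62488743e-04]), 'contact_force': array([-0.06028083, -0.26400028,  0.25771951]), 'torque': array([-0.00130549, -0.0262844 ,  0.02006808]), 'grasp_force': 0.0, 'opening': 0.9998624115008227}
```

View pics/top0.png

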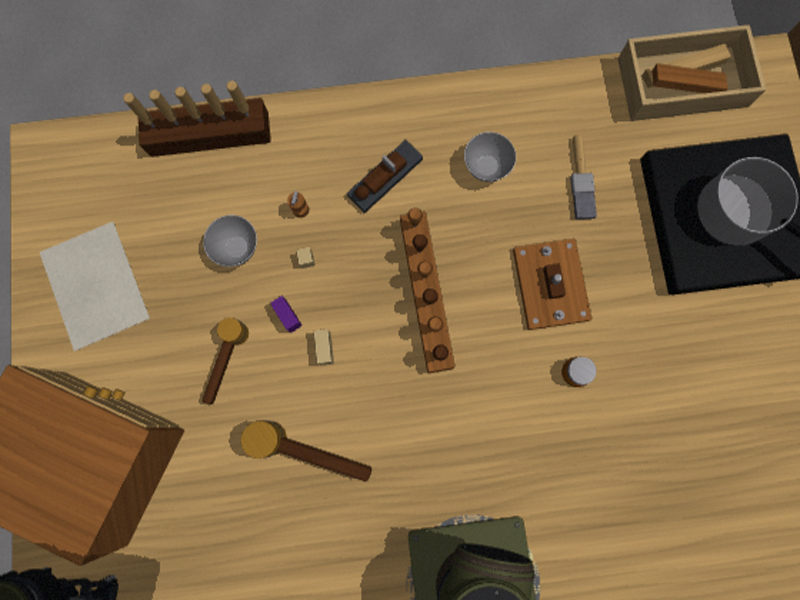

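View pics/side0.png

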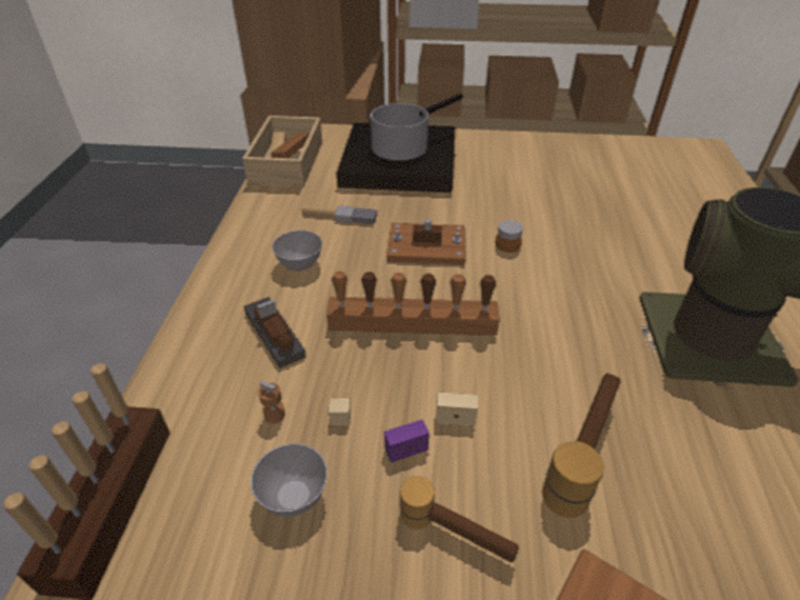

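Top view (800×600 px): two mallets, heads at (230,330) and (262,440). The smaller one at (230,330) is meant. The pale blocks are at (320,347), longer and with a hole, so the end block, and (304,257), the short corner block. The purple one at (286,313) is a decoy. The stand is at (553,283) with its pad and peg, and the rack is at (427,290). I'll measure these and confirm in a crop.

```bash
python3 - <<'E'
from h import *
c=np.load('top0.npy',allow_pickle=True).item(); s=np.load('side0.npy',allow_pickle=True).item()
def hsvat(c,pts):
    h=cv2.cvtColor(c['img'],cv2.COLOR_BGR2HSV)
    for u,v in pts: print((u,v),h[int(v*.7),int(u*.7)])
hsvat(c,[(230,330),(215,375),(320,347),(553,275),(548,285),(530,270),(300,400),(427,320),(440,340)])
a=cv2.resize(c['img'][150:300,130:260],(400,462),interpolation=cv2.INTER_CUBIC)
b=cv2.resize(c['img'][155:245,345:425],(400,450),interpolation=cv2.INTER_CUBIC)
o=np.zeros((470,800,3),np.uint8);o[:462,:400]=a;o[:450,400:]=b
cv2.imwrite('pics/crop.png',o)
for z,(u,v) in [(60,(230,330)),(44,(320,347)),(45,(553,283)),(40,(427,290)),(48,(580,370)),(60,(262,440))]: print(ray(c,u*.7,v*.7,z))
E
```

```text
(230, 330) [ 19 183 148]
(215, 375) [ 12 171  73]
(320, 347) [ 20  92 178]
(553, 275) [ 12 176  74]
(548, 285) [  7 188  23]
(530, 270) [ 14 167 124]
(300, 400) [ 18 125 172]
(427, 320) [ 14 168 129]
(440, 340) [ 13 164 121]
[487.30936956 371.95842438  60.        ]
[438.65402732 217.31538264  44.        ]
[ 501.48461565 -218.78199012   45.        ]
[518.83075273  12.02608955  40.        ]
[ 338.49773247 -238.82512447   48.        ]
[288.8632612  330.90624106  60.        ]
```

View pics/crop.png

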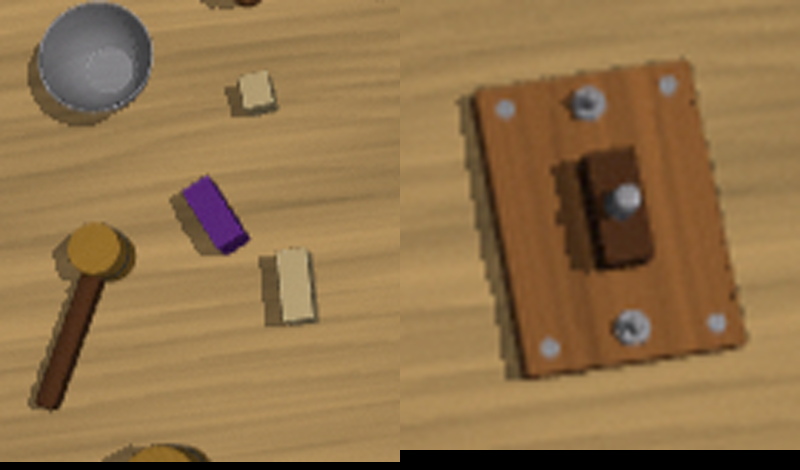

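The crop confirms the targets: the small brass mallet's head at crop (95,250), the longer pale block at (295,287), and the peg at (628,198) on the pad, with studs at (588,103) and (632,327).

```bash
cat > m.py <<'E'
from h import *
def mask(c,roi,lo,hi):
    h=cv2.cvtColor(c['img'],cv2.COLOR_BGR2HSV); m=cv2.inRange(h,np.array(lo),np.array(hi))
    k=np.zeros_like(m); x0,y0,x1,y1=roi; k[y0:y1,x0:x1]=m[y0:y1,x0:x1]
    cs,_=cv2.findContours(k,cv2.RETR_EXTERNAL,cv2.CHAIN_APPROX_NONE); return max(cs,key=cv2.contourArea)[:,0].astype(float)
def world(c,ct,z): return np.array([ray(c,u,v,z)[:2] for u,v in ct],np.float32)
def rect(P):
    (x,y),(w,h),a=cv2.minAreaRect(P)
    if w<h: w,h,a=h,w,a+90
    return np.round([x,y,w,h,(a+90)%180-90],1)
E
python3 - <<'E'
from m import *
c=np.load('top0.npy',allow_pickle=True).item(); s=np.load('side0.npy',allow_pickle=True).item()
hd=mask(c,(140,215,180,248),(16,165,110),(24,255,255)); W=world(c,hd,60); print('head circ',cv2.minEnclosingCircle(W), rect(W))
hn=mask(c,(135,235,172,290),(5,150,30),(15,255,110)); print('handle z41',rect(world(c,hn,41)))
eb=mask(c,(205,220,245,262),(15,40,150),(28,110,255)); print('endblock',rect(world(c,eb,44)), cv2.contourArea(eb.astype(np.float32)))
cb=mask(c,(200,170,225,190),(15,40,150),(28,110,255)); print('corner',rect(world(c,cb,34)))
st=mask(c,(350,160,425,235),(3,140,15),(15,255,255)); print('base',rect(world(c,st,18)))
a=ray(c,345+188/5,155+103/5,36);b=ray(c,345+232/5,155+327/5,36); print('studs',a,b,(a+b)/2,np.hypot(*(a-b)[:2]))
print('peg top',ray(c,345+228/5,155+198/5,68))
rk=mask(c,(275,140,322,262),(3,140,80),(16,255,255)); print('rack',rect(world(c,rk,40)))
# side
h=cv2.cvtColor(s['img'],cv2.COLOR_BGR2HSV)
def blk(n,roi,lo,hi,z):
    try: print(n,rect(world(s,mask(s,roi,lo,hi),z)))
    except Exception as e: print(n,e)
blk('side head top',(278,333,306,352),(16,165,110),(24,255,255),60)
print('side mallet hd top ctr (417,489)',ray(s,417*.7,489*.7,60))
print('side peg',ray(s,428*.7,224*.7,68))
print('side block topctr',ray(s,457*.7,402*.7,44))
E
```

```text
head circ ((490.2120361328125, 374.32635498046875), 21.368152618408203) [489.  374.5  41.5  38.6  82.7]
handle z41 [418.1 404.6 114.   20.7 -24.5]
endblock [ 4.414e+02  2.138e+02  5.850e+01  2.460e+01 -2.000e-01] 188.0
corner [615.7 231.6  28.8  24.5   5.4]
base [ 507.  -221.9  160.1  121.6    1.2]
studs [ 565.18736188 -219.51836067   36.        ] [ 442.88499108 -222.02096735   36.        ] [ 504.03617648 -220.76966401   36.        ] 122.32797286644706
peg top [ 505.23041388 -223.61574836   68.        ]
rack [524.   13.2 308.3  48.9   2.7]
side head top max() iterable argument is empty
side mallet hd top ctr (417,489) [491.12719911 372.70691259  60.        ]
side peg [ 507.70669448 -206.76286995   68.        ]
side block topctr [442.036075   217.66353417  44.        ]
```

```bash
cat >> h.py <<'E'
def go(x,y,z,yaw_y=None):
    """tool-frame delta to TCP target; yaw_y = wanted world angle (deg) of tool y, mod 180"""
    from scipy.spatial.transform import Rotation as Ro
    s=arm.state(); R=Ro.from_quat(s['orientation']).as_matrix(); p=s['tool_pos']
    a=np.degrees(np.arctan2(R[1,1],R[0,1])); d=np.array([x,y,z])-p
    print('t %.2f'%s['clock'],'p',np.round(p,1),'yaw_y %.2f'%a,'tooldelta(mm)',np.round(R.T@d,1),'F',np.round(s['contact_force'],1),'open %.3f'%s['opening'],'gf %.1f'%s['grasp_force'],'q',np.round(s['qpos'],2))
    if yaw_y is not None: print('roll rad %.4f'%np.radians((a-yaw_y+90)%180-90))
E
python3 - <<'E'
from h import *
c=np.load('top0.npy',allow_pickle=True).item(); s=np.load('side0.npy',allow_pickle=True).item()
P=lambda c:c['K']@np.c_[c['R'],c['t']]
X=cv2.triangulatePoints(P(c),P(s),np.array([[183*.7],[430*.7]]),np.array([[590*.7],[553*.7]])); X=(X[:3]/X[3]).ravel(); print(X,proj(c,X)/.7,proj(s,X)/.7)
for q in [(183,430),(85,562),(0,560),(12,365)]: print([np.round(ray(c,q[0]*.7,q[1]*.7,z)[:2]) for z in (0,X[2])])
print([np.round(ray(c,130+a/3.077,150+b/3.077,26)) for a,b in [(182,190),(207,176),(250,238),(225,255)]])
print(proj(c,(134,559,231))/.7)
go(447,393,110,66)
E
```

```text
[312.7351912  453.93884071 104.60569828] [181.22710541 435.70377201] [578.41028666 549.99031969]
[array([325., 486.]), array([322., 450.])]
[array([120., 670.]), array([134., 619.])]
[array([142., 818.]), array([154., 754.])]
[array([484., 795.]), array([467., 733.])]
[array([535., 303.,  26.]), array([545., 280.,  26.]), array([486., 249.,  26.]), array([474., 271.,  26.])]
[ 83.98641034 575.07530164]
t 0.10 p [133.6 558.6 230.5] yaw_y 76.55 tooldelta(mm) [-343.3  -88.   120.6] F [-0.1 -0.3  0.3] open 1.000 gf 0.0 q [ 1.26  0.31  1.51 -0.    1.33 -0.07]
roll rad 0.1841
```

>>> {"op": "send_rows", "data": {"increments": [[[-0.0381, -0.0098, 0, 0, 1], [-0.0381, -0.0098, 0, 0, 1], [-0.0381, -0.0098, 0, 0, 1], [-0.0381, -0.0098, 0, 0, 1], [-0.0381, -0.0098, 0, 0, 1], [-0.0381, -0.0098, 0, 0, 1], [-0.0381, -0.0098, 0, 0, 1], [-0.0381, -0.0098, 0, 0, 1], [-0.0381, -0.0098, 0, 0, 1], [0, 0, 0.02, 0.184, 0.8]]]}}

```text
clock: 1.35
tool_pos: [450.5, 392.9, 212.1]
orientation: [0.212, 0.977, 0.001, 0.002]
contact_force: [0.2, 0.2, -0.5]
opening: 0.82
grasp_force: 0.0
```

```bash
python3 - <<'E'
from m import *
go(447,393,13,66)
E
```

```text
t 1.35 p [450.5 392.9 212.1] yaw_y 65.56 tooldelta(mm) [  3.8  -2.  199.1] F [ 0.2  0.2 -0.5] open 0.820 gf 0.0 q [ 0.65  0.35  1.49 -0.    1.3  -0.5 ]
roll rad -0.0076
```

>>> {"op": "send_rows", "data": {"increments": [[[0.003, -0.002, 0.03, 0, 0.7], [0, 0, 0.04, 0, 0.7], [0, 0, 0.04, 0, 0.7], [0, 0, 0.04, 0, 0.7], [0, 0, 0.03, 0, 0.7], [0, 0, 0.02, 0, 0.7], [0, 0, 0, 0, 0.7]]]}}

```text
clock: 2.22
tool_pos: [441.7, 391.8, 9.2]
orientation: [0.208, 0.978, -0.002, -0.002]
contact_force: [0.5, 0.6, 0.1]
opening: 0.701
grasp_force: 0.0
```

```bash
python3 - <<'E'
from m import *
go(447,393,11,66)
c=cap('side'); cv2.imwrite('pics/s1.png',cv2.resize(c['img'][250:420,200:430],(800,591),interpolation=cv2.INTER_CUBIC))
E
```

```text
t 2.23 p [441.7 391.8   9.2] yaw_y 66.00 tooldelta(mm) [-4.4  3.2 -1.8] F [0.5 0.6 0.1] open 0.701 gf 0.0 q [ 0.65  0.57  1.72 -0.    0.86 -0.5 ]
roll rad 0.0000
```

View pics/s1.png

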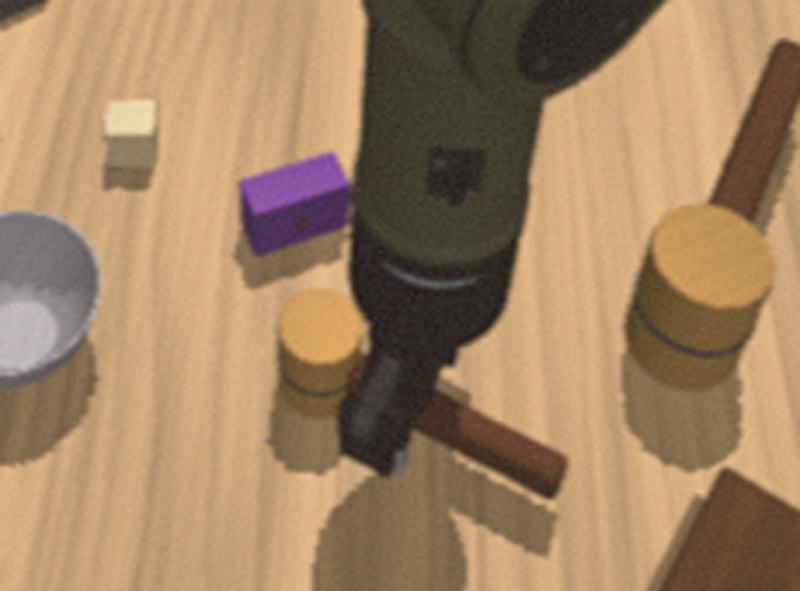

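The gripper straddles the handle just behind the small brass head (crop (320,330)), with the fingertip at (375,440). I'll correct a few mm and close.

>>> {"op": "send_rows", "data": {"increments": [[[-0.004, 0.003, -0.002, 0, 0.7], [0, 0, 0, 0, 0], [0, 0, 0, 0, 0], [0, 0, 0, 0, 0], [0, 0, 0, 0, 0], [0, 0, 0, 0, 0], [0, 0, 0, 0, 0], [0, 0, -0.003, 0, 0], [0, 0, -0.012, 0, 0], [0, 0, -0.015, 0, 0]]]}}

```text
clock: 3.52
tool_pos: [447.4, 393.7, 43.4]
orientation: [0.208, 0.978, -0.001, -0.001]
contact_force: [1.3, 0.4, -4.4]
opening: 0.199
grasp_force: 58.6
```

```bash
python3 - <<'E'
from m import *
go(447,393,200,66)
E
```

```text
t 3.52 p [447.4 393.7  43.4] yaw_y 66.00 tooldelta(mm) [   0.2   -1.1 -156.6] F [ 1.3  0.4 -4.4] open 0.199 gf 58.6 q [ 0.65  0.53  1.68  0.    0.93 -0.5 ]
roll rad 0.0000
```

>>> {"op": "send_rows", "data": {"increments": [[[0, 0, -0.04, 0, 0], [0, 0, -0.045, 0, 0], [0, 0, -0.045, 0, 0], [0, 0, -0.03, 0, 0], [-0.01, -0.02, 0, 0, 0], [-0.018, -0.038, 0, 0, 0], [-0.019, -0.04, 0, 0, 0], [-0.019, -0.04, 0, 0, 0], [-0.019, -0.04, 0, 0, 0], [-0.019, -0.04, 0, 0, 0]]]}}

```text
clock: 4.78
tool_pos: [452.2, 149.8, 201.9]
orientation: [0.208, 0.978, -0.001, -0.002]
contact_force: [1.2, -1.7, -3.9]
opening: 0.196
grasp_force: 59.4
```

```bash
python3 - <<'E'
from m import *
go(463,-202.4,200,66)
E
```

```text
t 4.78 p [452.2 149.8 201.9] yaw_y 66.00 tooldelta(mm) [-153.2 -317.3    2.4] F [ 1.2 -1.7 -3.9] open 0.196 gf 59.4 q [ 0.23  0.2   1.74 -0.    1.2  -0.92]
roll rad -0.0000
```

>>> {"op": "send_rows", "data": {"increments": [[[-0.019, -0.04, 0, 0, 0], [-0.019, -0.04, 0, 0, 0], [-0.019, -0.04, 0, 0, 0], [-0.019, -0.04, 0, 0, 0], [-0.019, -0.04, 0, 0, 0], [-0.019, -0.04, 0, 0, 0], [-0.019, -0.04, 0, 0, 0], [-0.013, -0.025, 0.0, 0, 0], [-0.007, -0.012, 0, 0, 0], [0, 0, 0, 0, 0]]]}}

```text
clock: 6.02
tool_pos: [464.1, -199.3, 202.5]
orientation: [0.209, 0.978, 0.0, -0.001]
contact_force: [-0.7, 0.5, -4.2]
opening: 0.2
grasp_force: 59.5
```

```bash
python3 - <<'E'
from m import *
go(463,-202.4,130,66)
c=cap('side'); cv2.imwrite('pics/s2.png',cv2.resize(c['img'][100:230,200:375],(800,594),interpolation=cv2.INTER_CUBIC))
np.save('s2.npy',c,allow_pickle=True)
E
```

```text
t 6.03 p [ 464.1 -199.3  202.5] yaw_y 65.91 tooldelta(mm) [-0.4 -3.3 72.5] F [-0.7  0.5 -4.2] open 0.200 gf 59.5 q [-0.49  0.24  1.69  0.    1.22 -1.64]
roll rad -0.0016
```

View pics/s2.png

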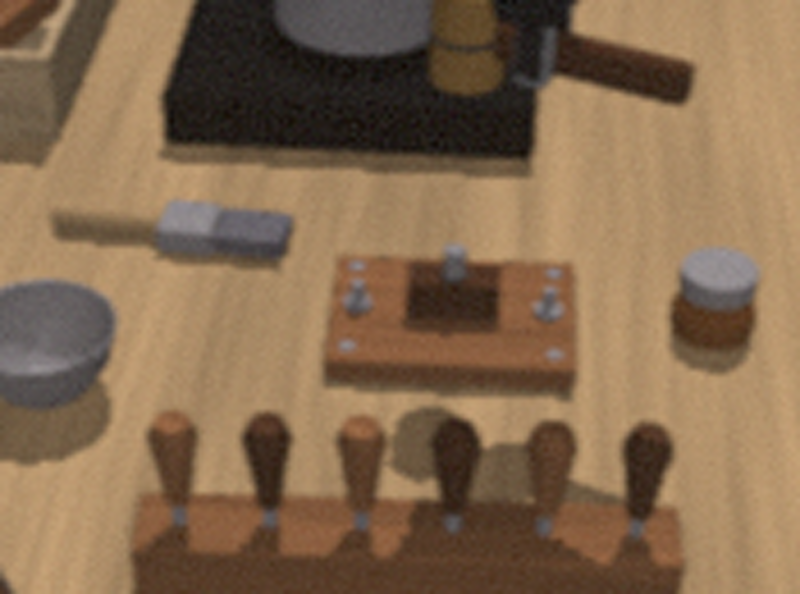

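```bash
python3 - <<'E'
from m import *
c=np.load('s2.npy',allow_pickle=True).item(); k=800/175
f=lambda u,v,z: print(np.round(ray(c,200+(u+.5)/k-.5,100+(v+.5)/k-.5,z),1))
f(456,250,68)
st=[(357,300),(549,305)]
base=mask(c,(268,152,330,190),(3,140,15),(16,255,255)); 
for u,v in [(340,257),(572,263),(573,372),(326,370)]: f(u,v,18)   # base top corners
for u,v in [(410,265),(497,268),(495,330),(407,325)]: f(u,v,45 if v<300 else 18)
print(proj(c,(506,-222,68)),'seen',200+456/k,100+250/k)
# head bottom ellipse expected
print('expected head bottom ctr crop',(proj(c,(464+43,-199-19,192))-[200,100])*k)
E
```

```text
[ 509.1 -219.5   68. ]
[ 589.1 -279.1   18. ]
[ 432.5 -286.2   18. ]
[ 431.2 -165.3   18. ]
[ 585.3 -153.2   18. ]
[ 538.8 -234.1   45. ]
[ 482.6 -235.8   45. ]
[ 481.4 -205.2   18. ]
[ 538.2 -205.4   18. ]
[300.46339036 153.86898889] seen 299.75 154.6875
expected head bottom ctr crop [465.26889602  71.55314614]
```

>>> {"op": "send_rows", "data": {"increments": [[[-0.002, -0.002, 0.02, 0, 0], [0, 0, 0.03, 0, 0], [0, 0, 0.03, 0, 0], [0, 0, 0.02, 0, 0], [0, 0, 0.012, 0, 0], [0, 0, 0.004, 0, 0], [0, 0, 0, 0, 0]]]}}

```text
clock: 6.95
tool_pos: [466.7, -201.5, 87.6]
orientation: [0.208, 0.978, -0.0, 0.0]
contact_force: [-0.3, 0.2, -3.8]
opening: 0.202
grasp_force: 59.4
```

```bash
python3 - <<'E'
from m import *
go(465,-202,79,66)
c=cap('side'); cv2.imwrite('pics/s3.png',cv2.resize(c['img'][100:230,200:375],(800,594),interpolation=cv2.INTER_CUBIC))
E
```

```text
t 6.95 p [ 466.7 -201.5   87.6] yaw_y 66.04 tooldelta(mm) [ 1.3 -1.1  8.6] F [-0.3  0.2 -3.8] open 0.202 gf 59.4 q [-0.49  0.37  1.83  0.    0.93 -1.64]
roll rad 0.0006
```

View pics/s3.png

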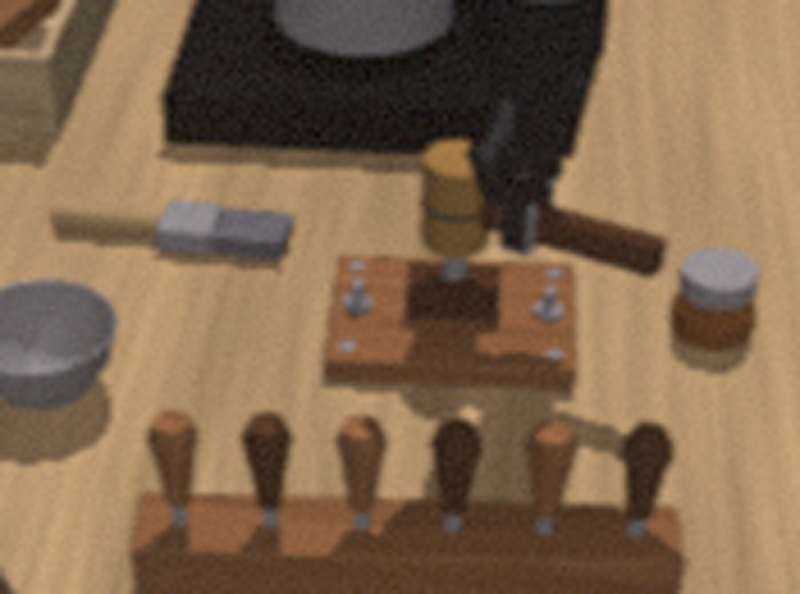

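The head is directly above the peg (455,265) and only just clear of it, so I'll press down.

>>> {"op": "send_rows", "data": {"increments": [[[0, 0, 0.004, 0, 0], [0, 0, 0.004, 0, 0], [0, 0, 0.004, 0, 0], [0, 0, 0.004, 0, 0], [0, 0, 0.004, 0, 0], [0, 0, 0.003, 0, 0], [0, 0, 0, 0, 0]]]}}

```text
clock: 7.88
tool_pos: [466.6, -201.9, 64.1]
orientation: [0.208, 0.978, -0.0, 0.0]
contact_force: [0.4, -0.6, -2.0]
opening: 0.198
grasp_force: 59.9
```

>>> {"op": "send_rows", "data": {"increments": [[[0, 0, 0.002, 0, 0], [0, 0, 0.002, 0, 0], [0, 0, 0.002, 0, 0], [0, 0, 0.001, 0, 0]]]}}

```text
clock: 8.38
tool_pos: [466.1, -201.6, 58.8]
orientation: [0.208, 0.978, -0.0, 0.0]
contact_force: [-7.2, 4.1, 22.2]
opening: 0.197
grasp_force: 63.3
```

>>> {"op": "send_rows", "data": {"increments": [[[0, 0, 0.001, 0, 0], [0, 0, 0.001, 0, 0]]]}}

```text
clock: 8.62
tool_pos: [465.3, -201.3, 57.3]
orientation: [0.208, 0.978, -0.0, -0.0]
contact_force: [-9.1, 4.9, 27.4]
opening: 0.199
grasp_force: 64.7
```

>>> {"op": "send_rows", "data": {"increments": [[[0, 0, 0.001, 0, 0], [0, 0, 0.001, 0, 0]]]}}

```text
clock: 8.88
tool_pos: [464.8, -201.0, 56.2]
orientation: [0.208, 0.978, 0.0, -0.001]
contact_force: [-12.3, 5.7, 36.6]
opening: 0.199
grasp_force: 66.5
```

>>> {"op": "send_rows", "data": {"increments": [[[0, 0, -0.006, 0, 0], [0, 0, -0.015, 0, 0], [0, 0, -0.03, 0, 0], [0, 0, -0.04, 0, 0], [0, 0, -0.04, 0, 0], [0, 0, -0.02, 0, 0], [0, 0, 0, 0, 0]]]}}

```text
clock: 9.75
tool_pos: [467.4, -202.3, 205.9]
orientation: [0.208, 0.978, -0.0, 0.002]
contact_force: [-0.7, 0.2, -4.5]
opening: 0.196
grasp_force: 60.7
```

```bash
python3 - <<'E'
from m import *
go(465,-202,200,66)
c=cap('side'); cv2.imwrite('pics/s4.png',cv2.resize(c['img'][100:200,240:375],(800,593),interpolation=cv2.INTER_CUBIC))
np.save('s4.npy',c,allow_pickle=True)
E
```

```text
t 9.75 p [ 467.4 -202.3  205.9] yaw_y 66.01 tooldelta(mm) [ 2.3 -0.7  5.8] F [-0.7  0.2 -4.5] open 0.196 gf 60.7 q [-0.49  0.24  1.68  0.    1.22 -1.64]
roll rad 0.0001
```

View pics/s4.png

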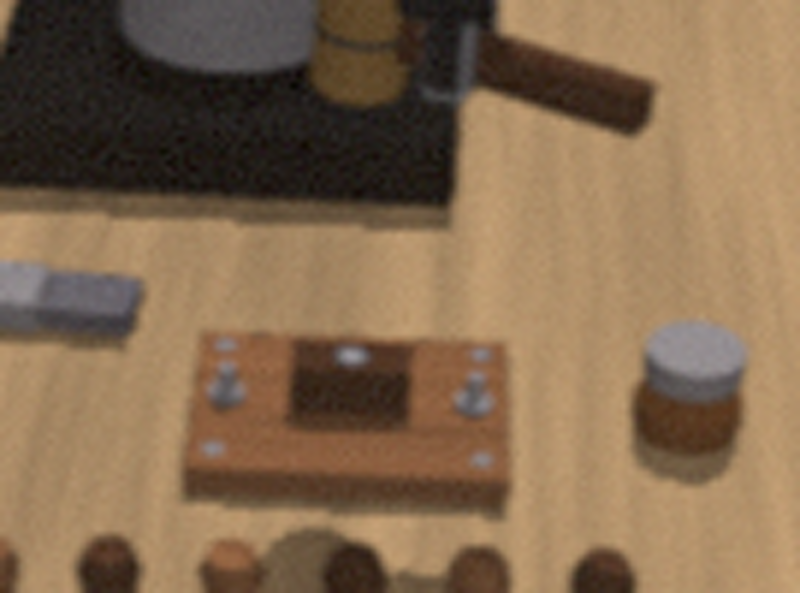

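The peg now shows as a flush disc at crop (352,356), so it is fully down. I'll return the mallet to its old free spot.

>>> {"op": "send_rows", "data": {"increments": [[[0.01, 0.02, 0, 0, 0], [0.018, 0.038, 0, 0, 0], [0.02, 0.041, 0, 0, 0], [0.02, 0.041, 0, 0, 0], [0.02, 0.041, 0, 0, 0], [0.02, 0.041, 0, 0, 0], [0.02, 0.041, 0, 0, 0], [0.02, 0.041, 0, 0, 0], [0.02, 0.041, 0, 0, 0], [0.02, 0.041, 0, 0, 0]]]}}

```text
clock: 11.05
tool_pos: [450.1, 228.4, 202.3]
orientation: [0.208, 0.978, -0.001, -0.002]
contact_force: [0.6, -0.6, -4.4]
opening: 0.199
grasp_force: 60.6
```

>>> {"op": "send_rows", "data": {"increments": [[[0.02, 0.041, 0, 0, 0], [0.02, 0.041, 0, 0, 0], [0.019, 0.039, 0, 0, 0], [0.01, 0.02, 0, 0, 0], [0.004, 0.009, 0, 0, 0], [0, 0, 0.02, 0, 0], [0, 0, 0.04, 0, 0], [0, 0, 0.04, 0, 0], [0, 0, 0.03, 0, 0], [0, 0, 0, 0, 0]]]}}

```text
clock: 12.3
tool_pos: [443.7, 391.0, 71.5]
orientation: [0.208, 0.978, -0.003, -0.002]
contact_force: [-0.6, 0.0, -4.3]
opening: 0.2
grasp_force: 60.4
```

```bash
python3 - <<'E'
from m import *
go(447,393.5,11,66)
E
```

```text
t 12.30 p [443.7 391.   71.5] yaw_y 65.94 tooldelta(mm) [-2.2  4.  60.4] F [-0.6  0.  -4.3] open 0.200 gf 60.4 q [ 0.65  0.49  1.66 -0.    1.   -0.5 ]
roll rad -0.0011
```

>>> {"op": "send_rows", "data": {"increments": [[[-0.002, 0.004, 0.02, 0, 0], [0, 0, 0.02, 0, 0], [0, 0, 0.01, 0, 0], [0, 0, 0.004, 0, 0], [0, 0, 0.003, 0, 0], [0, 0, 0, 0, 0]]]}}

```text
clock: 13.05
tool_pos: [449.6, 397.1, 17.8]
orientation: [0.208, 0.978, 0.0, 0.0]
contact_force: [-0.2, 0.4, -3.9]
opening: 0.196
grasp_force: 60.5
```

>>> {"op": "send_rows", "data": {"increments": [[[0, 0, 0.002, 0, 0], [0, 0, 0.002, 0, 0], [0, 0, 0.001, 0, 0], [0, 0, 0, 0, 0]]]}}

```text
clock: 13.55
tool_pos: [449.3, 396.9, 12.2]
orientation: [0.208, 0.978, -0.0, -0.0]
contact_force: [0.2, -1.0, -4.1]
opening: 0.202
grasp_force: 60.7
```

>>> {"op": "send_rows", "data": {"increments": [[[0, 0, 0.001, 0, 0], [0, 0, 0.001, 0, 0]]]}}

```text
clock: 13.8
tool_pos: [449.2, 397.1, 11.7]
orientation: [0.208, 0.978, 0.0, 0.0]
contact_force: [-5.1, -2.0, 12.2]
opening: 0.202
grasp_force: 63.0
```

>>> {"op": "send_rows", "data": {"increments": [[[0, 0, 0, 0, 0.3], [0, 0, 0, 0, 0.65], [0, 0, 0, 0, 0.65], [0, 0, 0, 0, 0.65], [0, 0, -0.02, 0, 0.65], [0, 0, -0.04, 0, 0.65], [0, 0, -0.04, 0, 0.65], [0, 0, -0.04, -0.14, 0.65], [0, 0, 0, -0.14, 0.65], [0, 0, 0, -0.139, 0.65]]]}}

```text
clock: 15.05
tool_pos: [449.6, 397.1, 151.3]
orientation: [-0.002, 1.0, 0.001, 0.001]
contact_force: [0.7, -0.7, -0.6]
opening: 0.652
grasp_force: 0.0
```

```bash
python3 - <<'E'
from m import *
c=cap('top');np.save('top1.npy',c,allow_pickle=True)
try:
  W=world(c,mask(c,(140,205,190,255),(16,165,110),(24,255,255)),60); print('head',cv2.minEnclosingCircle(W))
  print('endblock',rect(world(c,mask(c,(205,220,245,262),(15,40,150),(28,110,255)),44)))
except Exception as e: print(e)
s=cap('side')
cv2.imwrite('pics/f.png',np.hstack([cv2.resize(c['img'][150:300,120:260],(400,428)),cv2.resize(s['img'][230:400,200:430],(400,428))]))
go(441.6,215,11,90)
E
```

```text
head ((491.9606018066406, 375.4272766113281), 20.68174171447754)
endblock [ 4.413e+02  2.137e+02  5.880e+01  2.500e+01 -2.000e-01]
t 15.15 p [449.3 396.8 150.4] yaw_y 90.03 tooldelta(mm) [   7.8 -181.9  139.4] F [-0.   0.3 -0.2] open 0.650 gf 0.0 q [ 0.65  0.41  1.56 -0.    1.17 -0.92]
roll rad 0.0005
```

View pics/f.png

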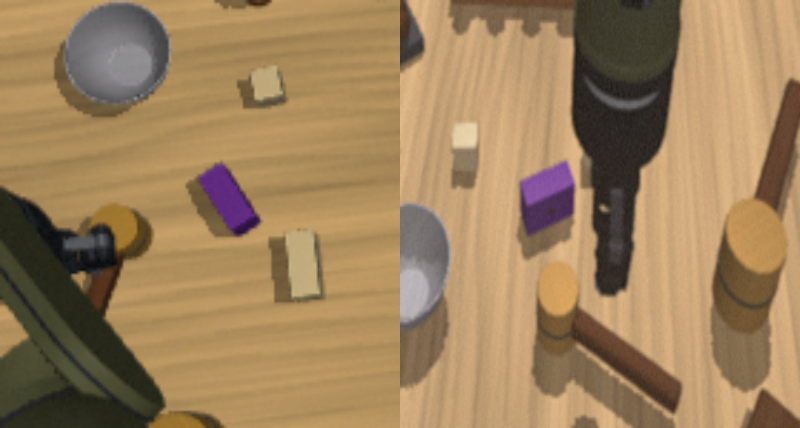

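The mallet stands upright, released at head (120,230) in the top crop. Purple (228,198) and the end block (303,265) are undisturbed. Now moving to the end block.

>>> {"op": "send_rows", "data": {"increments": [[[0.002, -0.036, 0, 0, 0.65], [0.002, -0.037, 0, 0, 0.65], [0.002, -0.037, 0, 0, 0.65], [0.002, -0.037, 0, 0, 0.65], [0, -0.035, 0, 0, 0.65], [0, 0, 0.03, 0, 0.65], [0, 0, 0.03, 0, 0.65], [0, 0, 0.02, 0, 0.65], [0, 0, 0, 0, 0.65], [0, 0, 0, 0, 0.65]]]}}

```text
clock: 16.4
tool_pos: [441.8, 215.1, 70.7]
orientation: [0.0, 1.0, 0.0, 0.0]
contact_force: [0.7, -0.2, 0.4]
opening: 0.652
grasp_force: 0.0
```

```bash
python3 - <<'E'
from m import *
go(441.4,214.5,11,90)
E
```

```text
t 16.40 p [441.8 215.1  70.7] yaw_y 89.95 tooldelta(mm) [ 0.5 -0.6 59.7] F [ 0.7 -0.2  0.4] open 0.652 gf 0.0 q [ 0.37  0.38  1.89 -0.    0.87 -1.2 ]
roll rad -0.0009
```

>>> {"op": "send_rows", "data": {"increments": [[[0, 0, 0.03, 0, 0.65], [0, 0, 0.022, 0, 0.65], [0, 0, 0.01, 0, 0.65], [0, 0, 0, 0, 0.65], [0, 0, 0, 0, 0], [0, 0, 0, 0, 0], [0, 0, 0, 0, 0], [0, 0, 0, 0, 0], [0, 0, 0, 0, 0], [0, 0, 0, 0, 0]]]}}

```text
clock: 17.65
tool_pos: [442.2, 215.3, 9.3]
orientation: [-0.0, 1.0, 0.0, 0.001]
contact_force: [-0.4, -0.2, 6.2]
opening: 0.296
grasp_force: 59.3
```

>>> {"op": "send_rows", "data": {"increments": [[[0, 0, -0.01, 0, 0], [0, 0, -0.03, 0, 0], [0, 0, -0.04, 0, 0], [0, 0, -0.045, 0, 0], [0, 0, -0.045, 0, 0], [0, 0, -0.03, 0, 0], [0, 0, 0, 0, 0]]]}}

```text
clock: 18.52
tool_pos: [442.9, 215.5, 211.4]
orientation: [-0.0, 1.0, 0.001, 0.003]
contact_force: [-0.5, 0.6, -0.5]
opening: 0.302
grasp_force: 58.9
```

```bash
python3 - <<'E'
from m import *
go(508,-221,200,91.5)
s=cap('side'); cv2.imwrite('pics/g.png',cv2.resize(s['img'][150:320,220:450],(800,591),interpolation=cv2.INTER_CUBIC))
E
```

```text
t 18.52 p [442.9 215.5 211.4] yaw_y 90.01 tooldelta(mm) [ -64.9 -436.6   10.8] F [-0.5  0.6 -0.5] open 0.302 gf 58.9 q [ 0.37  0.21  1.71 -0.    1.22 -1.2 ]
roll rad -0.0259
```

>>> {"op": "send_rows", "data": {"increments": [[[-0.004, -0.03, 0, 0, 0], [-0.006, -0.044, 0, 0, 0], [-0.007, -0.045, 0, 0, 0], [-0.007, -0.045, 0, 0, 0], [-0.007, -0.045, 0, 0, 0], [-0.007, -0.045, 0, 0, 0], [-0.007, -0.045, 0, 0, 0], [-0.007, -0.045, 0, 0, 0], [-0.007, -0.045, 0, 0, 0], [-0.006, -0.035, 0, -0.03, 0]]]}}

```text
clock: 19.82
tool_pos: [505.2, -210.4, 206.2]
orientation: [-0.015, 1.0, 0.001, -0.002]
contact_force: [1.0, 0.4, -0.8]
opening: 0.293
grasp_force: 59.0
```

>>> {"op": "send_rows", "data": {"increments": [[[0, -0.012, 0, 0, 0], [0, 0, 0.03, 0, 0], [0, 0, 0.03, 0, 0], [0, 0, 0.03, 0, 0], [0, 0, 0.01, 0, 0], [0, 0, 0, 0, 0]]]}}

```text
clock: 20.58
tool_pos: [506.0, -220.1, 107.5]
orientation: [-0.015, 1.0, 0.001, -0.001]
contact_force: [0.9, 0.2, -0.3]
opening: 0.294
grasp_force: 59.0
```

```bash
python3 - <<'E'
from m import *
go(508,-221,66,91.7)
s=cap('side');np.save('s5.npy',s,allow_pickle=True); t=cap('top');np.save('t5.npy',t,allow_pickle=True)
cv2.imwrite('pics/h.png',np.hstack([cv2.resize(s['img'][110:190,255:345],(450,400),interpolation=cv2.INTER_CUBIC),cv2.resize(t['img'][160:230,350:410],(343,400),interpolation=cv2.INTER_CUBIC)]))
E
```

```text
t 20.57 p [ 506.  -220.1  107.5] yaw_y 91.75 tooldelta(mm) [-2.1 -1.  41.5] F [ 0.9  0.2 -0.3] open 0.294 gf 59.0 q [-0.49  0.4   1.72  0.    1.03 -2.09]
roll rad 0.0009
```

View pics/h.png

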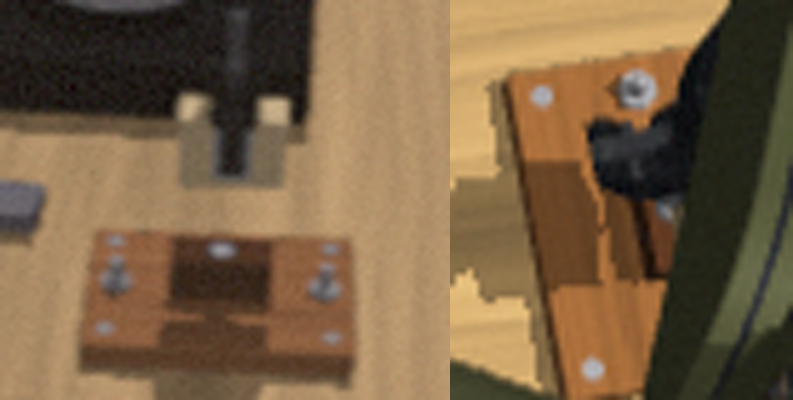

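```bash
python3 - <<'E'
from m import *
s=np.load('s5.npy',allow_pickle=True).item(); h=cv2.cvtColor(s['img'],cv2.COLOR_BGR2HSV)
f=lambda u,v,z: ray(s,255+(u+.5)/5-.5,110+(v+.5)/5-.5,z)
a,b=f(180,183,98),f(286,187,98); print('foot front corners',a,b,'len',np.linalg.norm(a-b),'yaw',np.degrees(np.arctan2(a[1]-b[1],a[0]-b[0])))
mid=(a+b)/2; print('block centre',mid-[0,13,0])
# peg disc subpixel: brightness-weighted centroid, low saturation
g=h[156:165,293:306]; w=np.clip(130-g[...,1].astype(float),0,None)*(g[...,2]>60); yy,xx=np.mgrid[156:165,293:306]
u,v=(w*xx).sum()/w.sum(),(w*yy).sum()/w.sum(); print('peg px',u,v,'world',ray(s,u,v,46))
print('studs',f(116,278,30),f(325,285,30))
print('screws',[np.round(f(*q,19),1) for q in [(117,241),(331,249),(331,337),(104,327)]], np.mean([f(*q,19) for q in [(117,241),(331,249),(331,337),(104,327)]],0))
print('base corners front top',f(80,349,18),f(352,358,18))
for y in (168,169,170): pass
print('S pad rows'); 
for r in (160,162,164): print(r,h[r,280:318,2])
print('block rows')
for r in (139,142,145): print(r,h[r,286:318,2])
print('block col');print(h[136:152,294,2],h[136:152,309,2])
E
```

```text
foot front corners [ 534.61825507 -212.99293895   98.        ] [ 474.74947982 -214.28563227   98.        ] len 59.88272961194292 yaw 1.2369447021216295
block centre [ 504.68386744 -226.63928561   98.        ]
peg px 298.91095380029805 159.34910581222056 world [ 509.92741956 -226.00258472   46.        ]
studs [ 571.07703908 -213.44153087   30.        ] [ 448.08385941 -217.59031748   30.        ]
screws [array([ 575.5, -268.1,   19. ]), array([ 444.4, -271.4,   19. ]), array([ 443.3, -181.8,   19. ]), array([ 574.9, -179.4,   19. ])] [ 509.56218763 -225.17201204   19.        ]
base corners front top [ 586.75868989 -158.47071196   18.        ] [ 431.08329048 -164.27723636   18.        ]
S pad rows
160 [148 143 146 144 144 142 146 141 128 109  81  83  83  83  80  81  79 111
 138 146 137 116  84  82  86  81  84  80  85 112 137 144 142 144 140 141
 142 140]
162 [134 140 143 145 143 145 145 142 124  97  70  65  70  66  73  62  70  67
  69  71  75  72  72  74  80  76  77  76  83 116 142 146 142 142 141 141
 142 145]
164 [128 140 138 140 135 140 139 136 120  82  56  53  53  58  57  53  52  49
  63  52  61  54  62  56  53  56  57  50  64 109 139 140 136 135 136 139
 136 137]
block rows
139 [162 163 170 168 147 129 118 118 117 116 124 106  81  54  39  34  37  51
  80 105 117 119 119 121 122 129 150 164 161 165 169 169]
142 [163 161 168 160 150 124 123 121 115 121 118 106  83  52  41  36  45  53
  82 106 116 120 122 117 121 138 160 171 165 165 170 176]
145 [162 163 167 164 146 122 115 121 119 117 115 103  98  87  83  85  85  83
 102 108 119 118 117 113 123 136 161 169 167 167 168 173]
block col
[123 118 118 117 119 121 115 120 117 119 122 137 159 161 159 161] [115 119 115 121 117 115 117 116 114 113 120 140 184 188 188 192]
```

```bash
python3 - <<'E'
from m import *
s=np.load('s5.npy',allow_pickle=True).item(); h=cv2.cvtColor(s['img'],cv2.COLOR_BGR2HSV)[...,2]
for f in ('s5','s4'):
    c=np.load(f+'.npy',allow_pickle=True).item(); h=cv2.cvtColor(c['img'],cv2.COLOR_BGR2HSV)[...,2].astype(int)
    print(f,'rows152-176 left cols 291-293',h[152:177,291:294].mean(1).round(),'\n right 304-306',h[152:177,304:307].mean(1).round(),'\n peg cols 298-300',h[152:177,298:301].mean(1).round())
for y in (-234.5,-221.5,-208.5): print(y,'z45 col left/right rows',proj(s,(525,y,45)),proj(s,(493,y,45)),'z18',proj(s,(525,y,18)))
print('peg z46 @-221.5',proj(s,(508,-221.5,46)),'z50',proj(s,(508,-221.5,50)))
S=np.load('side0.npy',allow_pickle=True).item();h=cv2.cvtColor(S['img'],cv2.COLOR_BGR2HSV)[...,2].astype(int);print('initial peg cols',h[148:166,298:302]); print('z68',proj(s,(508,-221.5,68)))
# mallet head top seen by side vs top before
T=np.load('top0.npy',allow_pickle=True).item()
E
```

```text
s5 rows152-176 left cols 291-293 [159. 161. 161. 158. 143. 107.  81.  79.  83.  77.  67.  56.  55.  55.
  54.  54.  55.  63.  79.  79.  99. 128.  95.  82.  83.] 
 right 304-306 [180. 181. 182. 185. 180. 144.  94.  82.  84.  82.  78.  64.  55.  52.
  55.  56.  56.  59.  69.  82.  92. 130. 132.  95.  85.] 
 peg cols 298-300 [164. 165. 165. 164. 144. 120. 105. 140. 140. 100.  72.  61.  59.  53.
  55.  57.  57.  61.  78.  82.  84.  90.  84.  85.  85.]
s4 rows152-176 left cols 291-293 [156. 160. 162. 159. 141. 107.  81.  79.  80.  80.  68.  55.  55.  52.
  51.  56.  55.  65.  79.  79.  98. 131. 137. 139. 140.] 
 right 304-306 [180. 181. 178. 180. 178. 143.  92.  81.  83.  83.  78.  64.  55.  53.
  55.  54.  55.  60.  70.  78.  93. 127. 134. 138. 140.] 
 peg cols 298-300 [165. 164. 166. 159. 144. 120. 106. 139. 139.  98.  72.  57.  56.  56.
  54.  56.  56.  62.  77.  79.  95. 129. 136. 137. 139.]
-234.5 z45 col left/right rows [293.96063    157.73804995] [304.78151265 158.29681699] z18 [293.71750299 165.24920128]
-221.5 z45 col left/right rows [293.68389661 160.23661598] [304.59360737 160.80504831] z18 [293.44303532 167.77046424]
-208.5 z45 col left/right rows [293.40256251 162.77672069] [304.4025718  163.35506398] z18 [293.1640751  170.33299585]
peg z46 @-221.5 [299.48661157 160.25464382] z50 [299.53642102 159.11669771]
initial peg cols [[155 156 164 165]
 [154 153 162 161]
 [154 156 162 162]
 [154 157 161 162]
 [148 154 157 166]
 [144 148 152 158]
 [140 137 139 141]
 [121 130 122 124]
 [ 95  90  93 110]
 [ 85  84  86  92]
 [ 85  88  83  80]
 [ 81  88  87  78]
 [ 83  85  81  73]
 [ 60  63  68  65]
 [ 57  58  54  64]
 [ 49  57  53  55]
 [ 59  58  49  53]
 [ 62  53  51  55]]
z68 [299.76344617 153.93008324]
```

>>> {"op": "send_rows", "data": {"increments": [[[-0.003, 0.001, 0.012, 0, 0], [0, 0, 0.012, 0, 0], [0, 0, 0.008, 0, 0], [0, 0, 0, 0, 0], [0, 0, 0, 0, 0]]]}}

```text
clock: 21.3
tool_pos: [509.8, -220.1, 76.3]
orientation: [-0.015, 1.0, 0.0, -0.0]
contact_force: [0.5, -0.3, -0.2]
opening: 0.292
grasp_force: 59.0
```

```bash
cat > e.py <<'E'
from m import *
go(508,-221,64.5,91.5)
im=np.mean([cap('side')['img'].astype(float) for _ in range(4)],0); s=cap('side'); np.save('s6.npy',{**s,'img':im},allow_pickle=True)
V=im.max(2)
for r in range(142,176,2): print(r,V[r,284:318].round().astype(int))
print('cols rows 140-178')
for cc in (291,293,295,305,307,309): print(cc,V[140:176,cc].round().astype(int))
st=arm.state()['tool_pos']; z=st[2]-9.3
print('pred block foot front corners if centred at TCP',proj(s,(st[0]+30,st[1]+13,z)),proj(s,(st[0]-30,st[1]+13,z)))
E
python3 e.py
```

```text
t 21.30 p [ 509.8 -220.1   76.3] yaw_y 91.73 tooldelta(mm) [ 1.8 -0.9 11.8] F [ 0.5 -0.3 -0.2] open 0.292 gf 59.0 q [-0.48  0.44  1.74 -0.    0.96 -2.08]
roll rad 0.0040
142 [159 160 164 163 163 179 196 188 155 122  98  67  40  35  42  42  34  42
  36  37  84 153 195 198 198 194 190 184 180 170 167 167 171 175]
144 [163 160 165 163 148 134 128 126 120 117 110  79  47  37  38  38  39  36
  36  46  80 120 140 142 142 148 169 184 183 172 166 167 169 173]
146 [161 160 165 164 149 128 116 117 121 121 118 108  87  59  40  36  40  45
  70  93 109 120 122 118 116 132 164 183 183 174 167 166 172 174]
148 [164 163 166 165 153 127 119 120 118 120 118 111  91  62  43  42  38  48
  79 104 116 122 120 120 117 131 164 183 184 177 166 168 173 175]
150 [164 166 167 167 152 133 120 120 121 119 120 110  89  61  41  36  38  48
  80 106 119 120 122 118 120 134 164 185 182 178 169 170 172 178]
152 [164 169 170 168 150 128 118 118 121 120 119 108  84  58  34  33  36  50
  78 108 120 121 121 118 120 140 168 185 182 174 168 171 174 176]
154 [171 172 172 170 151 129 120 119 120 118 121 112  96  78  67  68  66
[... 1828 characters left out ...]
6  75  67  71  79  95 108 113 111 109 110 112 108 109 112 120 124 112
  86  76  60  55  55  56  55  57  53  56  59  64  81  80  82  85  84  86]
305 [161 156 153 149 120 112 120 122 122 119 120 120 121 120 120 122 127 125
  94  82  81  60  56  54  55  54  56  54  57  62  73  82  76  79  85  82]
307 [198 195 198 190 142 118 118 118 120 119 118 121 118 118 119 121 121 115
  90  83  78  64  55  53  52  52  55  56  56  59  70  79  90 109 115 114]
309 [194 192 194 187 148 131 132 132 131 133 134 136 140 137 142 147 147 131
 112 111 113 116 117 115 106 111 116 119 120 118 117 118 125 131 136 138]
pred block foot front corners if centred at TCP [288.3609611  156.34236008] [309.2749773  157.41802357]
```

```bash
python3 - <<'E'
from m import *
s4=np.load('s4.npy',allow_pickle=True).item(); s5=np.load('s5.npy',allow_pickle=True).item(); T=np.load('top0.npy',allow_pickle=True).item()
V=s4['img'].max(2).astype(int)
print('base front edge cols (rows 170-192)')
for c in (276,284,312,322): print(c,V[150:192,c])
for y in (-161.5,-281.5):
  for x in (580,560,470,440): print((x,y),proj(s4,(x,y,18)).round(2))
print('front bottom z0',proj(s4,(560,-161.5,0)).round(2),proj(s4,(450,-161.5,0)).round(2))
print('s5 pred foot',proj(s5,(536,-207.1,98.2)).round(2),proj(s5,(476,-207.1,98.2)).round(2))
# top: pad profiles, rows
Vt=T['img'].max(2).astype(int)
print('top pred pad corners @ (507,-221.5)',[proj(T,(507+a,-221.5+b,45)).round(1) for a,b in((30,13),(30,-13),(-30,-13),(-30,13))],'peg',proj(T,(507,-221.5,68)).round(1))
for r in range(182,212,2): print(r,Vt[r,374:402])
E
```

```text
base front edge cols (rows 170-192)
276 [175 171 172 170 170 160 145 140 140 137 143 149 131 125 128 120 109  94
  95 114 137 139 145 138 139 141 140 141 134 100  86  88  85  90 123 173
 178 183 177 182 173 154]
284 [159 159 165 163 167 157 131 135 142 145 143 152 135 137 134 144 141 144
 137 140 138 128 141 139 134 139 140 143 139 111  88  89  91  90  97 124
 166 177 175 172 173 170]
312 [179 181 180 180 181 183 173 143 138 141 141 143 141 141 135 136 144 144
 141 140 141 137 126 125 136 133 135 142 143 139 113  90  84  90  90 101
 126 170 171 172 172 173]
322 [192 188 192 189 189 186 182 170 144 131 130 136 145 141 128 131 138 136
 135 123 132 141 132 126 135 139 141 140 139 142 129 104  86  85  85  90
 109 132 172 181 184 166]
(580, -161.5) [273.05 178.89]
(560, -161.5) [279.96 179.28]
(470, -161.5) [311.32 181.03]
(440, -161.5) [321.86 181.62]
(580, -281.5) [276.97 155.55]
(560, -281.5) [283.39 155.88]
(470, -281.5) [312.5  157.38]
(440, -281.5) [322.27 157.88]
front bottom z0 [279.94 184.23] [317.91 186.39]
s5 pred foot [289.97 147.25] [311.28 148.31]
top pred pad corners @ (507
[... 1204 characters left out ...]
116 113  73  71  78  79  53  24  29  74  76  75  72  75  76  73
  74  74  78 130 135 140 143 135 129 131]
202 [126 131 129 118  72  70  73  77  76  28  25  56  73  75  75  74  74  74
  75  74  78 101 131 137 142 141 132 132]
204 [124 129 131 122  73  71  69  78  79  50  24  32  74  75  73  74  75  75
  75  74  77  81 132 138 141 143 134 131]
206 [126 127 132 127 110  75  70  73  78  60  30  26  66  73  77  76  77  66
  58  60  59  89 131 135 140 143 140 132]
208 [127 124 130 129 119  72  73  70  77  80  37  29  32  37  54  50  79  74
  99 121 123 128 127 131 137 140 142 134]
210 [130 124 129 132 123 119 118 115 116 131 129 127 130 137 140 138 137 135
 135 136 132 130 127 130 132 139 144 137]
```

>>> {"op": "send_rows", "data": {"increments": [[[0.0005, -0.0018, 0.004, 0.007, 0], [0, 0, 0.004, 0, 0], [0, 0, 0.003, 0, 0], [0, 0, 0.001, 0, 0], [0, 0, 0, 0, 0], [0, 0, 0, 0, 0], [0, 0, 0, 0, 0]]]}}

```text
clock: 22.42
tool_pos: [509.4, -221.8, 64.4]
orientation: [-0.012, 1.0, -0.0, 0.0]
contact_force: [-0.2, 0.4, 0.1]
opening: 0.29
grasp_force: 59.0
```

```bash
python3 - <<'E'
from m import *
go(509.3,-221.9,64.3,91.3)
s=cap('side'); cv2.imwrite('pics/i.png',cv2.resize(s['img'][120:190,260:340],(686,600),interpolation=cv2.INTER_CUBIC))
go(509.3,-221.9,64.3,91.3)
E
```

```text
t 22.43 p [ 509.4 -221.8   64.4] yaw_y 91.33 tooldelta(mm) [ 0.1 -0.1  0.1] F [-0.2  0.4  0.1] open 0.290 gf 59.0 q [-0.49  0.46  1.75  0.    0.93 -2.08]
roll rad 0.0005
t 22.48 p [ 509.4 -221.8   64.4] yaw_y 91.33 tooldelta(mm) [ 0.1 -0.1  0.1] F [-0.7 -0.5 -0.5] open 0.294 gf 59.0 q [-0.49  0.46  1.75  0.    0.93 -2.08]
roll rad 0.0005
```

View pics/i.png

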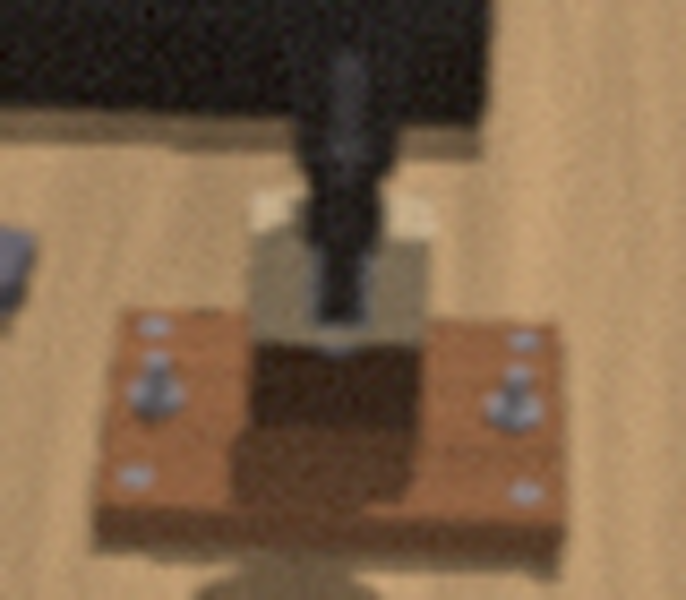

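```bash
python3 - <<'E'
from m import *
im=np.mean([cap('side')['img'].astype(float) for _ in range(4)],0); s=cap('side'); V=im.max(2)
for c in (291,292,293,305,306,307): print(c,V[154:168,c].round().astype(int))
x,y=509.4,-221.8
for X in (292,306):
  a=[proj(s,(x+k,y+13,55.1)) for k in(30,-30)]; b=[proj(s,(x+k,y+13,45)) for k in(30,-30)]
  f=lambda p:round(np.interp(X,[p[0][0],p[1][0]],[p[0][1],p[1][1]]),2)
  print(X,'pred foot front',f(a),'pred pad front',f(b))
for r in (150,153,156): print(r,V[r,284:316].round().astype(int))
for r in (162,163,164): print(r,V[r,284:316].round().astype(int))
E
```

```text
291 [120 120 123 118 118 100  64  52  52  54  55  54  53  56]
292 [120 119 121 120 118 102  68  50  54  56  55  52  56  55]
293 [122 118 121 118 122 110  70  54  57  54  57  54  56  55]
305 [121 121 121 123 122 112  74  55  52  58  54  53  55  58]
306 [119 120 122 120 123 116  76  53  56  54  55  54  53  56]
307 [119 119 120 120 119 116  81  52  55  53  55  52  54  59]
292 pred foot front 159.75 pred pad front 162.64
306 pred foot front 160.48 pred pad front 163.38
150 [163 165 169 168 161 140 122 120 120 119 123 113  93  60  41  37  39  47
  72 100 116 121 120 120 119 132 164 185 184 176 170 168]
153 [166 170 172 168 148 124 118 119 120 120 120 111  88  66  40  36  40  49
  78 105 118 124 120 118 118 134 167 187 183 177 170 171]
156 [129 141 150 152 138 122 117 123 121 121 120 110  86  55  40  35  39  53
  80 107 120 121 122 120 121 134 161 175 178 173 169 170]
162 [146 146 145 144 125  86  58  52  54  57  56  57  54  51  58  55  54  56
  56  56  57  52  56  55  68 114 143 144 146 143 146 144]
163 [139 139 140 138 120  84  58  54  56  54  59  58  55  57  52  58  58  53
  56  57  55  58  54  53  65 112 139 144 143 142 142 144]
164 [138 137 139 138 118  82  58  55  55  57  56  53  55  58  54  57  56  57
  54  56  56  54  55  55  66 111 137 137 139 138 139 139]
```

```bash
python3 -c "
from h import *
print(arm.close_job())"
```

```text
the job is handed in; nothing more can be done
None
```

The job is handed in: the mallet knocked the peg fully down and was put back near its old spot, and the arm is holding the end block still about 1 cm above the pad. My last measurement put the block centred to within about 1 mm and its long side within a few degrees of the pad's; simulated time was about 23 s of the 70 s allowed, and I have not seen the judge's result.

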